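# Wind the model turntable round to the railcar's track

### The arm

A 6-joint arm with a two-finger parallel gripper is mounted at the origin on a cart in front of the work surface, level with it; the furniture and walls round the work are solid. World frame = base frame: x ahead of the robot, y to its left, z up, the work surface at z = 0. Lengths are in m, angles in rad, forces in N, time in s.
With the tool pointing down it reaches from about 0.3 to 0.775 m from the base axis. Payload 14.6 kg.
Tool frame: the origin (TCP) lies midway between the tips of the shut fingers; the grasp point (between the pads) lies 19 mm behind it; z points along the fingers, y is the line along which they close (so a half turn about z gives the same grasp; the last joint's range is limited). The gripper opens to 85 mm and grips with 20 to 120 N. Pads are 22 mm wide; open, the fingers measure 114 mm over their backs; the gripper's body (76 mm by 85 mm) begins 54 mm behind the grasp point. The pads swing forward as they close: fully open they stand 13 mm farther back than shut.
Start: joints at [-1.287, 0.3, 1.521, -0, 1.321, -0.067], TCP at [0.189, -0.516, 0.192] pointing down, gripper open.
Joint ranges: [-3.03, 3.03], [-0.79, 2.21], [0.23, 2.52], [-1.04, 4.18], [0, 3.07], [-2.55, 2.55]. Speed limits (rad/s): [2.22, 2.22, 2.57, 3.14, 3.14, 3.14].

### API

Orientations are given as a 3x3 rotation matrix whose columns are the frame's x, y, z axes.
In Python, from bench import * gives the robot as it stands.
- The arm moves only by the tool play_rows, never from a script. Its argument "rows" is a list that holds one entry, the list of rows, each a list of 7 numbers: the shift along the tool's x, y, z in mm, then the turn, a rotation vector about the tool's x, y, z in degrees, then the closure, from -1 (fully open) to 1 (shut), so that 0 is half open. In form: [[[tx, ty, tz, wx, wy, wz, hand], ...]]. A call has 1 to 10 rows; each row shifts and turns the commanded pose from where the row before left it, along the tool's axes as they then stand; what a row does not reach is not made up. A row lasts 1/8 s, in which the tool goes at most 62.5 mm and 10.7 degrees, less where a joint would pass 70% of its speed; a pose out of reach is approached as far as the arm can. A call with a gripper value outside its range is refused whole. The fingers move at their own pace and stop on an object; "grip_force" is the grip in N (left out, the last holds). Time passes only in rows, so rows that do not move let the fingers close. It gives the time, the measured TCP pose, the force, the opening and the grip force at its end, in the units of the state.
- state(): the state, without advancing time (a new reading comes with each control period).
- get_image(name): name is "scene" or "top" or "wrist"; returns a dict with "image" (400x640x3 uint8, red, green, blue), "z_map" (400x640 float32, m along the optical axis (not along the pixel's ray), 0 where there is no reading), "fx", "fy", "cx", "cy" (pixels), "k1" (the pictures are not rectified: a ray, as slopes to the right and down, at radius r is drawn at 1 + k1 r^2 times it, then the intrinsics apply), "rvec" (rotation vector, rad) and "tvec" (3), from world to camera coordinates, as OpenCV has them. Camera axes: x right, y down, z forward; pixel columns grow to the right and rows downward; lengths in m; the calibration is good to about 2 mm. A picture is of the moment at which its call begins.
- finish_job(): hands the job in; it is judged then, once.
The state is a dict: "time": time; "q": joint angles; "dq": joint speeds; "tau": joint torques, N m; "tcp_pos": TCP position; "eef_rot": TCP orientation; "force": force on the tool from outside, world axes, zero at the start; "wrist_torque": the same for the moment, N m; "gripper_width": finger opening in m; "grasp_force": force on a finger pad.
Only numpy, scipy, OpenCV 4.12 (cv2) and the standard library are available. Lean on these libraries where they do the work, as an engineer would, in place of code of your own. Each camera call takes 0.05 s, during which the arm holds its last target. There are 200 camera calls.

### The job

Fit the loose hand crank fully home on the square drive shaft beside the model railway turntable, and wind it round until the turntable's bridge lines up with the track on which the red railcar stands, so that the rails meet and the railcar could run straight on. Turn the bridge only through the crank, never by pushing the bridge itself; leave the crank on the shaft, and do not shift the railcar, the coal wagon or the little tree.

Things in the scene. Friction and masses are not known exactly. Their poses are not given: they have to be found in the camera images.
- crank: Loose hand crank lying flat on the table, about 110 g; origin as crank_socket, x from the hole towards the handle, z up. A steel boss, 22 x 22 mm (sides along x and y) and 26 mm high, has the square hole through it; a flat steel arm, 14 mm wide, 7 mm thick, runs along the underside from the boss to the handle, whose axis is 55 mm from the hole's.
- crank_socket (a point): Centre of the mouth of the crank's hole, on its flat underside (height 0 while it lies on the table). The hole is 11.5 mm square, sides along x and y, and goes right through the boss. Axes as the crank's: z up through the hole, x towards the handle. On the 10 mm shaft it has about 0.15 rad of play to either side.
- crank_handle (a point): Middle of the crank's upright black handle, a grip 16 mm in diameter that spins freely on its pin, from 8 to 49 mm above the crank's underside; this point lies on its axis, 55 mm from the axis of the hole and 30 mm above the underside. Axes as the crank's.
- shaft_foot (a point): Upright square steel drive shaft: the point on its axis on the 24 mm collar where the crank's underside comes to rest, 34 mm above the table. Above it the shaft is 10 mm square for 22 mm (sides along this point's x and y, which turn with the shaft), then tapers to 5 mm at 28 mm. z is up. It turns either way without end against light friction (1 N at the crank's handle) and stays where it is left.
- turntable: The fixed turntable: a round pit, 160 mm outer diameter and 12 mm high, and a green gear box, 46 mm square and 28 mm high, that carries the drive shaft 121 mm from the pit's centre. 12 turns of the shaft turn the bridge once, in the same direction. Within 75 mm of the shaft nothing else stands higher than 28 mm. Origin at the pit's centre at table height, z up.
- bridge: The turntable's bridge, 144 mm long, 36 mm wide; origin on its turning axis at the pit's centre, at table height; x along its rails (both ends are alike, either may meet the track), z up. Rail tops 19 mm above the table, white handrails to 27 mm. Geared to the shaft, it does not turn freely by hand. At the start it stands at least 0.7 rad off the railcar's track.
- railcar_road: The track on which the red railcar stands, on a cork bed, fixed; it starts at the edge of the pit and leads straight away from its centre to a small red buffer stop. Origin at the pit's centre at table height, x outward along the rails, z up.
- railcar: Red model railcar, 123 x 19 x 36 mm, standing loose on its track, rail tops at 19 mm; origin in the middle of its underside.
- coal_wagon: Brown model coal wagon, 73 x 19 x 24 mm, standing loose on the other track that leads from the pit; origin in the middle of its underside.
- tree: Loose dark green model fir on a round base, 45 mm wide and 61 mm high, standing on the table; origin in the middle of its underside.
Not all that is in view belongs to the job. Leave any turquoise or yellow look-alike of the crank alone.

How it is judged:
By the outcome, as a careful person would: the job done as asked, in the order asked, and still so for the second after the job is handed in, with the robot touching nothing.
It also fails if it takes over 72 s, if anything falls off the work surface, if the arm or the gripper's body presses on something with over 40 N, if the wrist force passes 120 N, or if a joint passes its speed limit or range.

## Working session

There is one attempt and no reset: what is moved stays moved. The work goes in short steps, Python scripts to look and compute and a tool call to move; the robot and the scene stay as the last step left them, time stands still between calls to the robot, and variables do not carry over. Pictures are saved under pics/ and viewed, at most 10 in all, crops included, and the job is handed in when it is done.

Besides the shell and the picture viewer there is one more tool, called after ">>>" in YAML: its name, and indented under it one key for each argument. play_rows: Moves the arm, as the interface text tells. Its arguments: {"type":"object","properties":{"rows":{"type":"array"},"grip_force":{"type":"number"}},"required":["rows"]}

```bash
ls; mkdir -p pics; cat > h.py <<'E'
from bench import *
import numpy as np, cv2
def cam(n):
    d=get_image(n); d['R']=cv2.Rodrigues(np.array(d['rvec'],float))[0]; d['t']=np.array(d['tvec'],float).ravel(); return d
def _rays(d,uv):
    uv=np.atleast_2d(np.array(uv,float)); a=np.c_[(uv[:,0]-d['cx'])/d['fx'],(uv[:,1]-d['cy'])/d['fy']]
    p=a.copy()
    for _ in range(20): p=a/(1+d['k1']*(p**2).sum(1,keepdims=True))
    return np.c_[p,np.ones(len(p))]
def plane(d,uv,z):
    r=_rays(d,uv)@d['R']; c=-d['R'].T@d['t']; s=(z-c[2])/r[:,2]; return c+s[:,None]*r
def cloud(d):
    v,u=np.mgrid[0:400,0:640]; r=_rays(d,np.c_[u.ravel(),v.ravel()])*d['z_map'].reshape(-1,1)
    return ((r-d['t'])@d['R']).reshape(400,640,3)
def proj(d,P):
    q=np.atleast_2d(P)@d['R'].T+d['t']; p=q[:,:2]/q[:,2:]; p=p*(1+d['k1']*(p**2).sum(1,keepdims=True))
    return p*[d['fx'],d['fy']]+[d['cx'],d['cy']]
def save(n,im): cv2.imwrite('pics/'+n,im[:,:,::-1])
E
python3 - <<'E'
from h import *
for n in('top','scene'):
    d=cam(n); save(n+'.png',d['image']); print(n,d['fx'],d['k1'],-d['R'].T@d['t'])
s=state(); print(s['tcp_pos'],s['eef_rot'],s['time'])
E
```

```text
pics
top 422.1156012418175 0.029216826602871348 [ 0.53195001 -0.04263636  0.99088025]
scene 513.126509986783 -0.020846647017874174 [-0.12000466  0.73383415  0.82542552]
[ 0.18892187 -0.51627609  0.19198764] [[ 9.39104887e-01  3.43630512e-01 -2.86961447e-04]
 [ 3.43630625e-01 -9.39104373e-01  9.84734771e-04]
 [ 6.88981630e-05 -1.02337798e-03 -9.99999474e-01]] 0.1
```

View pics/top.png

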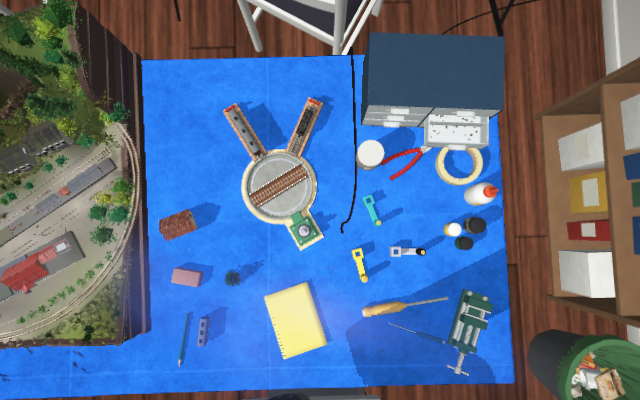

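View pics/scene.png

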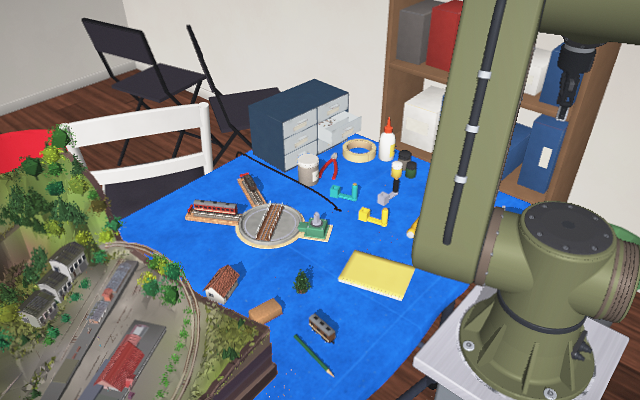

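The top view shows the pit at about (279,187), the gear box and shaft at (305,230), and two tracks, to (230,105) and (315,100). Three things could be taken for the crank: turquoise (372,208), yellow (360,262), and grey steel with a black handle (407,251). The description fits the grey one, with its handle at (421,252). I'll check it in a close crop.

```bash
python3 - <<'E'
from h import *
d=cam('top'); im=d['image']; C=cloud(d); np.save('C.npy',C); np.save('top.npy',im)
a=cv2.resize(im[90:260,215:335],None,fx=3.3,fy=3.3,interpolation=cv2.INTER_CUBIC)
b=cv2.resize(im[230:275,380:440],None,fx=6,fy=6,interpolation=cv2.INTER_CUBIC)
o=np.zeros((a.shape[0],a.shape[1]+b.shape[1],3),np.uint8); o[:,:a.shape[1]]=a; o[:b.shape[0],a.shape[1]:]=b
save('crop1.png',o); print(a.shape)
for p in [(305,230),(279,187),(230,105),(315,100),(243,130),(303,125),(397,250),(421,252),(407,251),(360,300)]: print(p,C[p[1],p[0]].round(4), plane(d,p,0.02).round(3))
E
```

```text
(561, 396, 3)
(305, 230) [ 5.341e-01 -1.000e-04  5.730e-02] [[0.534 0.002 0.02 ]]
(279, 187) [0.6358 0.06   0.0123] [[0.635 0.059 0.02 ]]
(230, 105) [0.8363 0.1735 0.0024] [[0.831 0.17  0.02 ]]
(315, 100) [ 0.8404 -0.0293  0.0104] [[ 0.837 -0.029  0.02 ]]
(243, 130) [0.762  0.1335 0.0557] [[0.771 0.14  0.02 ]]
(303, 125) [ 7.772e-01 -1.000e-04  2.620e-02] [[0.779 0.    0.02 ]]
(397, 250) [ 0.4822 -0.2095  0.0067] [[ 0.483 -0.207  0.02 ]]
(421, 252) [ 0.4788 -0.254   0.0537] [[ 0.477 -0.262  0.02 ]]
(407, 251) [ 0.4792 -0.2327  0.0051] [[ 0.48 -0.23  0.02]]
(360, 300) [ 0.3695 -0.1206 -0.0013] [[ 0.373 -0.119  0.02 ]]
```

View pics/crop1.png

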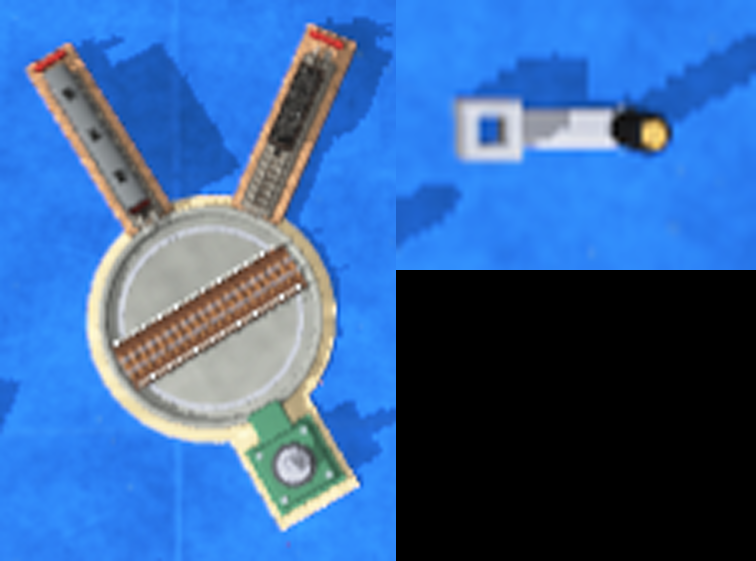

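The crop shows the steel crank, its square hole at crop (490,130) and its brass-topped black handle at (652,133); the choice is right. The railcar (grey roof) is on the left track, and the bridge runs lower-left to upper-right. Next I measure the angles and the wrist camera's offset.

```bash
cat >> h.py <<'E'
def tip(): s=state(); return s,np.array(s['tcp_pos']),np.array(s['eef_rot'])
def delta(P):
    s,p,R=tip(); return (R.T@(np.array(P)-p)*1000).round(1)
def yaw():
    R=tip()[2]; return np.degrees(np.arctan2(R[1,1],R[0,1]))  # world angle of tool y
E
python3 - <<'E'
from h import *
d=cam('top'); im=d['image'].astype(int); C=cloud(d)
h=plane(d,(395.7,251.7),.026)[0]; k=plane(d,(422.7,252.2),.050)[0]
print('hole',h,'handle',k,np.linalg.norm((k-h)[:2]),np.degrees(np.arctan2(*(k-h)[1::-1])))
hsv=cv2.cvtColor(d['image'],cv2.COLOR_RGB2HSV)
# bridge: brown/sat pixels inside the pit
v,u=np.mgrid[0:400,0:640]
# pit: all non blue within region, height between .006 and .02
blue=(hsv[...,0]>95)&(hsv[...,0]<125)&(hsv[...,1]>120)
W=plane(d,np.c_[u.ravel(),v.ravel()],.012).reshape(400,640,3)
rc=np.hypot(W[...,0]-.64,W[...,1]-.055)
# outer pit edge: circle fit on contour pts
m=((~blue)&(rc<.1)).astype(np.uint8); c=max(cv2.findContours(m,0,1)[0],key=cv2.contourArea)[:,0]
P=plane(d,c,.010)[:,:2]
ctr=np.array([.64,.055])
for _ in range(30):
    r=np.hypot(*(P-ctr).T); k_=abs(r-.080)<.006
    A=np.c_[2*P[k_],np.ones(k_.sum())]; s=np.linalg.lstsq(A,(P[k_]**2).sum(1),rcond=None)[0]; ctr=s[:2]
print('pit',ctr,'R',np.sqrt(s[2]+ctr@ctr),k_.sum())
W=plane(d,np.c_[u.ravel(),v.ravel()],.019).reshape(400,640,3)
rc=np.hypot(W[...,0]-ctr[0],W[...,1]-ctr[1])
b=(hsv[...,1]>70)&~blue&(rc<.068)&((hsv[...,0]<15)|(hsv[...,0]>170))
Q=W[b][:,:2]; w,V=np.linalg.eigh(np.cov(Q.T)); print('bridge',b.sum(),Q.mean(0),np.degrees(np.arctan2(V[1,1],V[0,1]))%180,np.sqrt(w*12))
# railcar: points higher than 0.045
dd=W[...,:2]-ctr; ang=np.degrees(np.arctan2(dd[...,1],dd[...,0]))
r=(C[...,2]>.046)&(C[...,2]<.07)&(rc>.07)&(rc<.26)&(ang>5)&(ang<60)
Q=C[r][:,:2]; w,V=np.linalg.eigh(np.cov(Q.T)); a=V[:,1]*np.sign(V[0,1]); print('railcar',r.sum(),Q.mean(0),np.degrees(np.arctan2(a[1],a[0])),'radial',np.degrees(np.arctan2(*(Q.mean(0)-ctr)[::-1])),np.sqrt(w*12))
print('collar',plane(d,(215+293/3.3,90+466/3.3),.034))
d=cam('wrist'); s,p,R=tip(); print('wrist cam in tool',R.T@(-d['R'].T@d['t']-p),'\n',d['R']@R,d['fx'],d['cx'],d['cy'])
S=plane  # shaft target
print('delta to above shaft .2',delta([.51,0,.2]),yaw())
E
```

```text
hole [ 0.47943751 -0.20309692  0.026     ] handle [ 0.47807715 -0.25852807  0.05      ] 0.0554478407991282 -91.40584017710975
pit [0. 0.] R 0.0 0
bridge 0 [nan nan] nan [nan nan]
railcar 0 [nan nan] nan radial nan [nan nan]
collar [[0.53149811 0.00374894 0.034     ]]
wrist cam in tool [ 0.07662775  0.00068269 -0.18184684] 
 [[ 1.31931229e-03  9.99998788e-01 -8.26752875e-04]
 [-9.54768283e-01  1.01380452e-03 -2.97349118e-01]
 [-2.97347920e-01  1.18165377e-03  9.54768463e-01]] 278.99767290849513 321.5266166016075 197.39917246475594
delta to above shaft .2 [ 478.9 -374.6   -7.6] -69.90262476000919
  avg = a.mean(axis, **keepdims_kw)
  ret = um.true_divide(
<stdin>:23: RuntimeWarning: Degrees of freedom <= 0 for slice
  c *= np.true_divide(1, fact)
  c *= np.true_divide(1, fact)
<stdin>:23: RuntimeWarning: Mean of empty slice.
<stdin>:27: RuntimeWarning: Degrees of freedom <= 0 for slice
<stdin>:27: RuntimeWarning: Mean of empty slice.
```

>>> play_rows:
  rows:
    - [[48,-37.5,0,0,0,0,0.3],[48,-37.5,0,0,0,0,0.3],[48,-37.5,0,0,0,0,0.3],[48,-37.5,0,0,0,0,0.3],[48,-37.5,0,0,0,0,0.3],[48,-37.5,0,0,0,0,0.3],[48,-37.5,0,0,0,0,0.3],[48,-37.5,0,0,0,0,0.3],[48,-37.5,0,0,0,0,0.3],[48,-37.5,0,0,0,0,0.3]]

```text
time: 1.5
tcp_pos: [0.5117, 0.0026, 0.1926]
eef_rot: [[0.939, 0.344, 0.0], [0.344, -0.939, -0.0], [0.0, 0.0, -1.0]]
force: [-0.0, -1.2, 0.8]
gripper_width: 0.0298
grasp_force: 0.0
```

```bash
cat > m.py <<'E'
from h import *
d=cam('top'); img=np.load('top.npy'); C=np.load('C.npy'); hsv=cv2.cvtColor(img,cv2.COLOR_RGB2HSV)
H,S,V=[hsv[...,i].astype(int) for i in range(3)]
v,u=np.mgrid[0:400,0:640]
for p in [(279,187),(262,200),(290,175),(250,140),(279,160),(220,180),(248,200)]: print(p,hsv[p[1],p[0]],C[p[1],p[0]].round(3))
blue=(H>95)&(H<125)&(S>120); print(blue.sum())
W=plane(d,np.c_[u.ravel(),v.ravel()],.012).reshape(400,640,3)
rc=np.hypot(W[...,0]-.637,W[...,1]-.058)
m=((~blue)&(rc<.11)).astype(np.uint8); c=max(cv2.findContours(m,0,1)[0],key=cv2.contourArea)[:,0]
P=plane(d,c,.012)[:,:2]; r=np.hypot(*(P-[.637,.058]).T); print(len(P),np.percentile(r,[5,25,50,75,95]))
E
python3 m.py; python3 -c "
from h import *
d=cam('wrist'); save('w1.png',d['image']); np.savez('w1.npz',**{k:d[k] for k in d})"
```

```text
(279, 187) [  5  33 146] [0.636 0.06  0.012]
(262, 200) [ 10 132 129] [0.606 0.1   0.014]
(290, 175) [  7  45 154] [0.663 0.034 0.015]
(250, 140) [103  13 134] [0.739 0.118 0.054]
(279, 160) [ 90   4 181] [0.701 0.06  0.003]
(220, 180) [108 210 240] [ 0.658  0.2   -0.001]
(248, 200) [ 43  11 210] [0.608 0.133 0.011]
106266
264 [0.0842217  0.08690603 0.09007881 0.10342938 0.10962597]
```

View pics/w1.png

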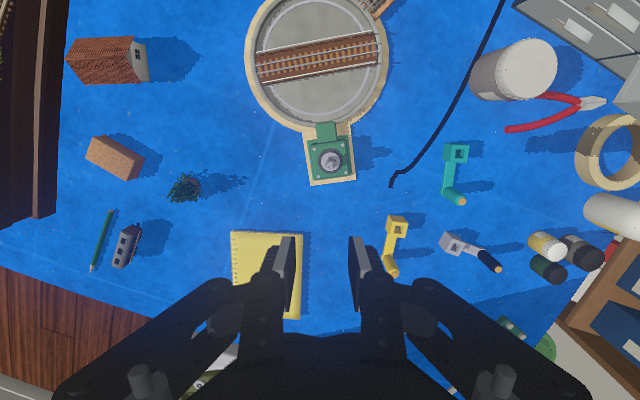

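The wrist view shows the shaft at (330,160) on the green box, the bridge at (317,58) and the steel crank at (453,243), with its handle at (497,267). I'll go lower for a close view of the shaft.

>>> play_rows:
  rows:
    - [[4,1,31,0,0,0,0.3],[4,1,31,0,0,0,0.3],[4,1,30,0,0,0,0.3],[0,0,0,0,0,0,0.3]]

```text
time: 2.1
tcp_pos: [0.5221, 0.0017, 0.0988]
eef_rot: [[0.939, 0.343, -0.004], [0.343, -0.939, 0.0], [-0.004, -0.002, -1.0]]
force: [0.5, -0.5, 0.5]
gripper_width: 0.0299
grasp_force: 0.0
```

```bash
cat > m2.py <<'E'
exec(open('m.py').read().split('blue=')[0].replace('print','(lambda *a:0)'))
blue=(H>95)&(H<125)&(S>120)
W=plane(d,np.c_[u.ravel(),v.ravel()],.008).reshape(400,640,3)
rc=np.hypot(W[...,0]-.637,W[...,1]-.058)
m=((~blue)&(rc<.11)).astype(np.uint8); c=max(cv2.findContours(m,0,1)[0],key=cv2.contourArea)[:,0]
P=plane(d,c,.008)[:,:2]; ctr=np.array([.637,.058]); R=.0865
for _ in range(20):
    k=abs(np.hypot(*(P-ctr).T)-R)<.004
    s=np.linalg.lstsq(np.c_[2*P[k],np.ones(k.sum())],(P[k]**2).sum(1),rcond=None)[0]; ctr=s[:2]; R=np.sqrt(s[2]+ctr@ctr)
print('pit',ctr,R,k.sum())
W=plane(d,np.c_[u.ravel(),v.ravel()],.019).reshape(400,640,3); D=W[...,:2]-ctr; rc=np.hypot(*np.moveaxis(D,2,0)); ang=np.degrees(np.arctan2(D[...,1],D[...,0]))
def ax(Q,n):
    w,E=np.linalg.eigh(np.cov(Q.T)); a=E[:,1]; q=Q.mean(0)-ctr
    print(n,len(Q),Q.mean(0).round(4),'dir',(np.degrees(np.arctan2(a[1],a[0]))%180).round(2),'radial',np.degrees(np.arctan2(q[1],q[0])).round(2),np.sqrt(w*12).round(4))
ax(W[(S>45)&~blue&(rc<.062)&((H<15)|(H>170))][:,:2],'bridge col')
ax(W[(C[...,2]>.009)&(rc<.062)][:,:2],'bridge z')
Q=C[(C[...,2]>.046)&(C[...,2]<.065)&(rc>.07)&(rc<.26)&(ang>5)&(ang<60)][:,:2]; ax(Q,'railcar')
cork=(H>5)&(H<25)&(S>60)&(rc>.09)&(rc<.26)&(ang>10)&(ang<50); ax(plane(d,np.c_[u[cork],v[cork]],.012)[:,:2],'cork')
E
python3 m2.py; python3 -c "
from h import *
d=cam('wrist'); save('w2.png',cv2.resize(d['image'][60:290,200:460],None,fx=2.6,fy=2.6,interpolation=cv2.INTER_CUBIC)); np.savez('w2.npz',**d); print(tip()[1])
C=cloud(d); m=(C[...,2]>.05)&(C[...,2]<.066)&(abs(C[...,0]-.531)<.02)&(abs(C[...,1]-.004)<.02); v,u=np.nonzero(m); print(len(u),C[m].mean(0),u.mean(),v.mean(),C[m].max(0))"
```

```text
pit [0.63880814 0.06142926] 0.08794094589986036 172
bridge col 719 [0.6388 0.0614] dir 120.07 radial 160.38 [0.0347 0.1226]
bridge z 851 [0.6395 0.0622] dir 119.85 radial 48.21 [0.0392 0.1225]
railcar 384 [0.7615 0.1326] dir 30.39 radial 30.12 [0.0179 0.1107]
cork 294 [0.7755 0.1408] dir 30.61 radial 30.13 [0.0493 0.1363]
[0.52339007 0.0016632  0.10143584]
164 [0.53531345 0.00340396 0.05893896] 323.530487804878 191.32926829268294 [0.53923469 0.00811159 0.06384908]
```

View pics/w2.png

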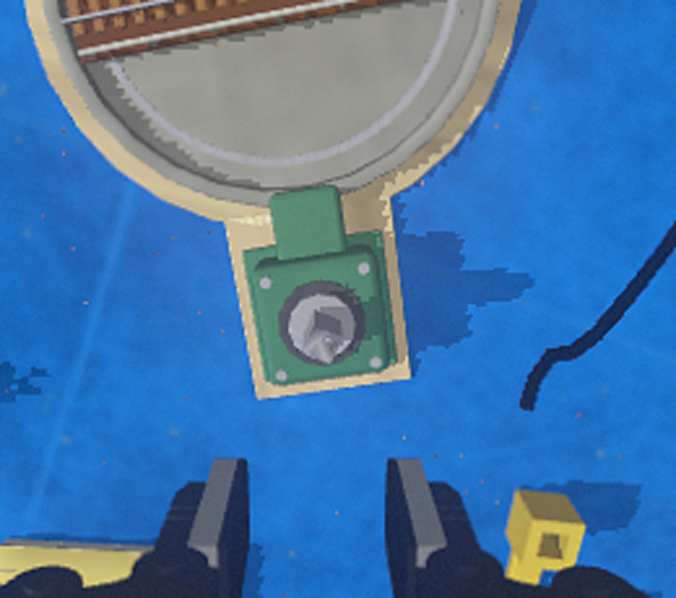

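The close view shows the shaft at crop (325,325) inside its round collar. Its square tip looks turned, so I enlarge it. The bridge is at about 120° and the road at about 30.3°.

```bash
python3 -c "
from h import *
d=np.load('w2.npz'); im=d['image']
save('w3.png',cv2.resize(im[168:206,302:346],None,fx=15,fy=15,interpolation=cv2.INTER_NEAREST))
dd={k:d[k] for k in d}
g=np.array([-.005,-.005]); 
for P in [(.5345,.0035,.062),(.5345,.0035,.034),(.5445,.0035,.034),(.5345,.0135,.034)]: print(P,proj(dd,P))
"
```

```text
(0.5345, 0.0035, 0.062) [[323.10506736 193.19709648]]
(0.5345, 0.0035, 0.034) [[322.92543569 184.54524007]]
(0.5445, 0.0035, 0.034) [[326.72930304 174.5565468 ]]
(0.5345, 0.0135, 0.034) [[312.68134738 180.90476198]]
```

View pics/w3.png

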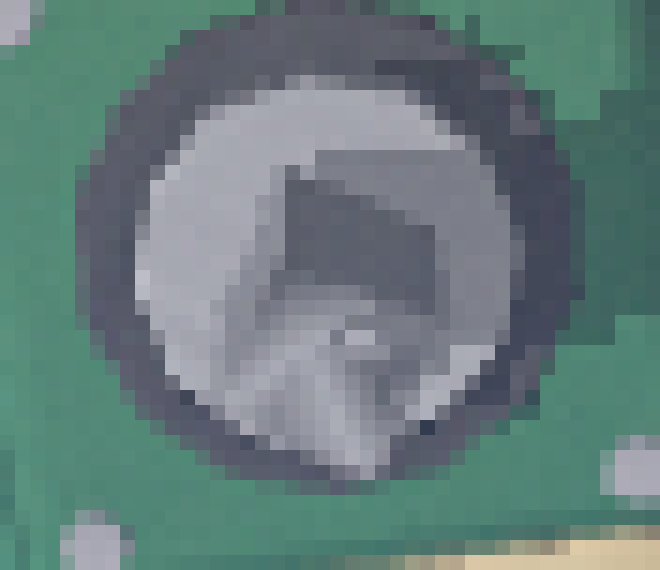

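In this crop the foot edge of the dark face runs (285,170)→(435,225), which maps to world −y and is 10 mm long. So the shaft's sides lie along world x and y, and the crank (x at −91.4°) already matches to within its play. I'll grip across the crank's y, with tool y at about −1.4°.

```bash
python3 -c "
from h import *
s,p,R=tip(); print(np.round(s['q'],3),yaw(),delta([.479,-.215,.12]),delta([.5335,.0026,.1]))"
```

```text
[-0.067  0.336  1.698 -0.     1.107  1.153] -69.91417207315865 [-116.1  188.2  -18.6] [9.8 2.6 1.4]
```

>>> play_rows:
  rows:
    - [[-29,47,-5,0,0,0,-0.2],[-29,47,-5,0,0,0,-0.2],[-29,47,-5,0,0,0,-0.2],[-29,47,-5,0,0,0,-0.2],[0,0,0,0,0,-10,-0.2],[0,0,0,0,0,-10,-0.2],[0,0,0,0,0,-10,-0.2],[0,0,0,0,0,-10,-0.2],[0,0,0,0,0,-10,-0.2],[0,0,0,0,0,-10,-0.2]]

```text
time: 3.45
tcp_pos: [0.4793, -0.2149, 0.1223]
eef_rot: [[0.166, 0.986, 0.002], [0.986, -0.166, -0.001], [-0.001, 0.002, -1.0]]
force: [-0.7, 0.1, 0.7]
gripper_width: 0.0513
grasp_force: 0.0
```

>>> play_rows:
  rows:
    - [[0,0,0,0,0,-8.5,-0.2],[0,0,0,0,0,0,-0.2]]

```text
time: 3.7
tcp_pos: [0.4792, -0.2148, 0.122]
eef_rot: [[0.025, 1.0, 0.002], [1.0, -0.025, -0.001], [-0.001, 0.002, -1.0]]
force: [1.6, -0.5, -0.2]
gripper_width: 0.0513
grasp_force: 0.0
```

```bash
cat > crank.py <<'E'
from h import *
d=cam('wrist'); C=cloud(d); np.savez('w4.npz',**d); s,p,R=tip(); print(p,yaw(),s['gripper_width'])
hsv=cv2.cvtColor(d['image'],cv2.COLOR_RGB2HSV)
b=(hsv[...,1]<60)&(hsv[...,2]>90)&(abs(C[...,0]-.479)<.03)&(abs(C[...,1]+.205)<.03)&(C[...,2]>.02)&(C[...,2]<.032)
c=max(cv2.findContours(b.astype(np.uint8),0,1)[0],key=cv2.contourArea)
(u,v),wh,a=cv2.minAreaRect(c); bx=plane(d,cv2.boxPoints(((u,v),wh,a)),.026)
print('boss',b.sum(),plane(d,(u,v),.026)[0].round(4),np.linalg.norm(np.diff(bx,axis=0),axis=1).round(4),np.degrees(np.arctan2(*(bx[1]-bx[0])[1::-1])))
o=cv2.drawContours(d['image'].copy(),[c],-1,(255,0,0),1)
save('w4.png',cv2.resize(o[100:300,220:420],None,fx=3,fy=3))
E
python3 crank.py
```

```text
[ 0.47914789 -0.21475606  0.12167694] -1.5956204629948711 0.05148300417656733
boss 351 [ 0.4812 -0.2039  0.026 ] [0.0202 0.022  0.0206] -1.4147925149468334
```

View pics/w4.png

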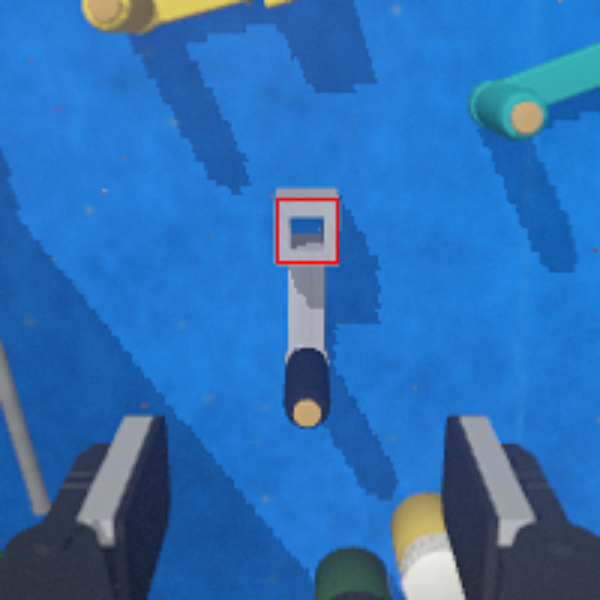

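The boss is confirmed: its top face is outlined at crop (307,230), about 21 × 22 mm, at (0.481, −0.204), square to the tool. Descending to grip it.

>>> play_rows:
  rows:
    - [[6,0.7,39,0,0,0,-0.1],[5.2,0.7,39,0,0,0,-0.1],[0,0,32,0,0,0,-0.1],[0,0,8,0,0,0,-0.1],[0,0,0,0,0,0,0.5],[0,0,0,0,0,0,1],[0,0,0,0,0,0,1],[0,0,0,0,0,0,1]]
  grip_force: 50

```text
time: 4.75
tcp_pos: [0.4808, -0.2035, 0.003]
eef_rot: [[0.025, 1.0, 0.001], [1.0, -0.025, -0.0], [-0.0, 0.001, -1.0]]
force: [0.5, 0.2, -0.7]
gripper_width: 0.0001
grasp_force: 0.0
```

The fingers shut on nothing, so I look before doing anything else.

```bash
python3 -c "
from h import *
d=cam('wrist'); e=cam('scene'); o=np.zeros((600,800,3),np.uint8); o[:,:400]=cv2.resize(d['image'][150:350,250:383],(400,600)); 
u,v=proj(e,[.48,-.2,.03])[0].astype(int); print(u,v); o[:400,400:]=cv2.resize(e['image'][v-40:v+40,u-40:u+40],(400,400)); save('w5.png',o)"
```

```text
382 193
```

View pics/w5.png

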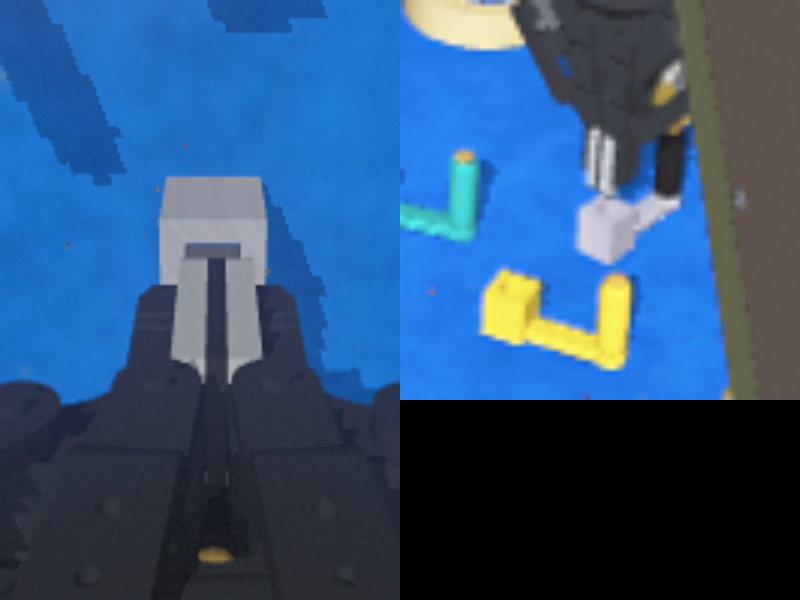

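The wrist crop shows the shut fingertips at (215,260), overlapping the boss's top, and the boss has not moved. I check their real height by depth.

```bash
python3 -c "
from h import *
d=cam('wrist'); C=cloud(d); print(proj(d,tip()[1]), tip()[1])
for q in [(190,270),(235,270),(190,320),(240,320),(190,355),(210,210),(210,235),(175,250)]:
    u,v=250+q[0]/3.008,150+q[1]/3; print(q,C[int(v),int(u)].round(4))
s=state(); print(s['force'],s['gripper_width'],s['grasp_force'],np.round(s['tau'],2))"
```

```text
[[320.03792292 222.73382361]] [ 0.48058901 -0.20336889  0.0026364 ]
(190, 270) [ 0.4773 -0.1929  0.0512]
(235, 270) [ 0.4852 -0.1931  0.0512]
(190, 320) [ 0.4778 -0.1935  0.0672]
(240, 320) [ 0.4853 -0.1927  0.0689]
(190, 355) [ 0.4781 -0.1931  0.0783]
(210, 210) [ 0.4802 -0.1937  0.0213]
(210, 235) [ 0.4802 -0.1965  0.0275]
(175, 250) [ 0.4733 -0.2004  0.026 ]
[ 0.11866538  1.01150665 -0.26353037] -2.4518083355150163e-05 0.0 [ -0.   -56.24 -27.77  -0.     0.     0.  ]
```

```bash
python3 -c "
from h import *
for n,box,tz in (('w4.npz',(255,236,285,300),.1217),('w2.npz',(270,236,300,290),.1014),('w1.npz',(270,235,300,300),.1926)):
    z=np.load(n); d={k:z[k] for k in z}; C=cloud(d); b=C[box[1]:box[3],box[0]:box[2]]; m=(b[...,2]>tz-.05); print(n,tz,'pad lowest z',np.sort(b[m][:,2])[:400:40].round(3), 'z-range', np.percentile(d['z_map'][box[1]:box[3],box[0]:box[2]],[5,50,95]).round(3))
    hi=b[b[...,2]>.085]; i=hi[:,2].argsort()[:8]; print(hi[i].round(3).tolist())
"
```

```text
w4.npz 0.1217 pad lowest z [0.164 0.168 0.17  0.172 0.173 0.175 0.176 0.178 0.179 0.181] z-range [0.117 0.145 0.357]
[[0.454, -0.222, 0.164], [0.454, -0.221, 0.165], [0.455, -0.208, 0.165], [0.455, -0.209, 0.165], [0.454, -0.211, 0.165], [0.454, -0.213, 0.165], [0.454, -0.225, 0.165], [0.454, -0.211, 0.165]]
w2.npz 0.1014 pad lowest z [0.14  0.145 0.147 0.149 0.151 0.152 0.154 0.155 0.156 0.158] z-range [0.108 0.137 0.325]
[[0.52, 0.016, 0.14], [0.521, 0.016, 0.14], [0.521, 0.016, 0.141], [0.518, 0.015, 0.141], [0.52, 0.016, 0.141], [0.519, 0.015, 0.141], [0.516, 0.014, 0.141], [0.518, 0.015, 0.141]]
w1.npz 0.1926 pad lowest z [0.231 0.237 0.239 0.241 0.242 0.244 0.245 0.247 0.249 0.25 ] z-range [0.103 0.135 0.426]
[[0.51, 0.021, 0.231], [0.512, 0.022, 0.232], [0.509, 0.021, 0.232], [0.512, 0.022, 0.232], [0.51, 0.021, 0.233], [0.507, 0.02, 0.233], [0.509, 0.021, 0.233], [0.512, 0.022, 0.234]]
```

The depth readings agree across all four wrist pictures. The real fingertips sit 39–45 mm behind the reported TCP, so I'm still above the boss. I'll reopen and go about 35 mm lower in small steps, watching the force.

>>> play_rows:
  rows:
    - [[0,0,0,0,0,0,0.1],[0,0,0,0,0,0,0.1],[0,0,0,0,0,0,0.1],[0,0,10,0,0,0,0.1],[0,0,8,0,0,0,0.1],[0,0,0,0,0,0,0.1]]

```text
time: 5.65
tcp_pos: [0.48, -0.2031, -0.0165]
eef_rot: [[0.024, 1.0, -0.002], [1.0, -0.024, 0.001], [0.001, -0.002, -1.0]]
force: [-0.4, 0.1, 0.2]
gripper_width: 0.0386
grasp_force: 0.0
```

```bash
python3 -c "
from h import *
s,p,R=tip(); print(p,s['force'],s['gripper_width'])
d=cam('wrist'); C=cloud(d); b=C[150:300,240:400]; hi=b[(b[...,2]>.02)&(b[...,2]<.05)&(abs(b[...,0]-.4806)>.014)&(abs(b[...,0]-.4806)<.035)&(abs(b[...,1]+.203)<.012)]; print(len(hi),np.sort(hi[:,2])[:20:3])"
```

```text
[ 0.48002054 -0.20306191 -0.01650955] [-0.39398407  0.07898829  0.24046352] 0.03855087029540281
1480 [0.02341006 0.02456343 0.02485249 0.02522903 0.02544281 0.0256923
 0.02590089]
```

The offset is confirmed: tips at z ≈ 0.024 with TCP at −0.0165 and no force.

>>> play_rows:
  rows:
    - [[0,0,9,0,0,0,0.1],[0,0,7,0,0,0,0.1],[0,0,0,0,0,0,0.6],[0,0,0,0,0,0,1],[0,0,0,0,0,0,1],[0,0,0,0,0,0,1]]
  grip_force: 50

```text
time: 6.45
tcp_pos: [0.4806, -0.2033, -0.0314]
eef_rot: [[0.024, 1.0, 0.0], [1.0, -0.024, -0.0], [-0.0, 0.0, -1.0]]
force: [-0.2, -0.2, -0.8]
gripper_width: 0.0212
grasp_force: 49.5
```

>>> play_rows:
  rows:
    - [[0,0,-30,0,0,0,1],[0,0,-60,0,0,0,1],[36,12.5,0,0,0,0,1],[36,12.5,0,0,0,0,1],[36,12.5,0,0,0,0,1],[36,12.5,0,0,0,0,1],[0,0,0,0,0,0,1]]

```text
time: 7.32
tcp_pos: [0.5345, -0.0586, 0.0585]
eef_rot: [[0.022, 1.0, 0.0], [1.0, -0.022, 0.0], [0.0, 0.0, -1.0]]
force: [0.2, -1.6, -1.3]
gripper_width: 0.0207
grasp_force: 49.5
```

```bash
python3 -c "
from h import *
s,p,R=tip(); print(p,yaw(),s['force'],s['gripper_width'])
d=cam('wrist'); C=cloud(d); np.savez('w6.npz',**d)
c=proj(d,[.5335,.0026,.05])[0].astype(int); print(c)
P=C.reshape(-1,3); m=(P[:,2]>.0595)&(P[:,2]<.066)&(abs(P[:,0]-.5335)<.02)&(abs(P[:,1]-.0026)<.02); print('tip',m.sum(),P[m].mean(0),P[m].max(0),P[m].min(0))
m2=(C[...,2]>.075)&(abs(C[...,0]-p[0])<.02)&(abs(C[...,1]-p[1])<.03); print('boss',C[m2][:,1].max(), C[m2][:,2].min())
print('collar',)
save('w6.png',cv2.resize(d['image'][60:260,220:420],None,fx=3,fy=3,interpolation=cv2.INTER_CUBIC))"
```

```text
[ 0.53453046 -0.05861466  0.05850854] -1.239399432961661 [ 0.20003382 -1.56510664 -1.27716888] 0.02070381664213455
[316 132]
tip 141 [0.53389482 0.00330255 0.06177551] [0.53776462 0.0071783  0.06401698] [ 0.53004659 -0.00103433  0.05950308]
boss -0.037472963770993684 0.09103737574858853
collar
```

View pics/w6.png

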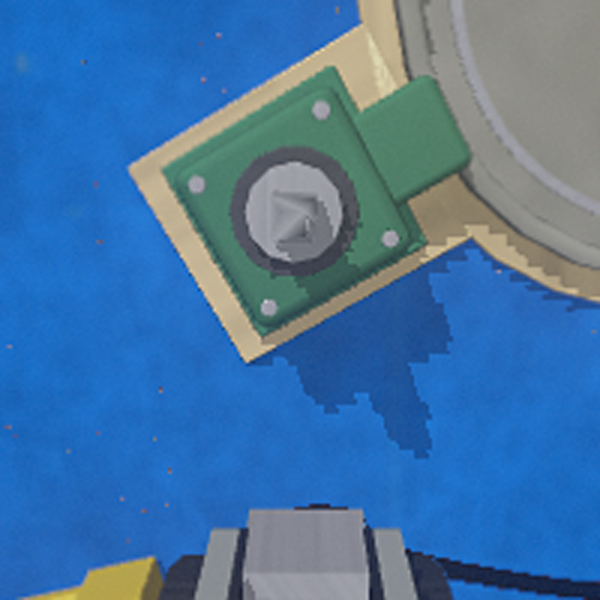

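The view shows the shaft tip at crop (295,212), its sides square to the tool, and the held boss at (305,550). I measure where the boss sits in the grip.

```bash
python3 -c "
from h import *
z=np.load('w6.npz'); d={k:z[k] for k in z}; C=cloud(d)
for q in [(310,515),(310,530),(310,545),(310,560),(310,572),(310,580),(310,590),(255,550),(355,550),(225,545)]:
    u,v=220+q[0]/3,60+q[1]/3; print(q,C[int(v),int(u)].round(4))
hs=cv2.cvtColor(d['image'],cv2.COLOR_RGB2HSV); m=(hs[...,1]<60)&(hs[...,2]>60)&(hs[...,2]<200)&(abs(C[...,2]-.034)<.003)&(abs(C[...,0]-.534)<.016)&(abs(C[...,1]-.003)<.016)
c=max(cv2.findContours(m.astype(np.uint8),0,1)[0],key=cv2.contourArea); (cc,r)=cv2.minEnclosingCircle(c); P=plane(d,cc,.034)[0]; print('collar',P,r,np.linalg.norm(plane(d,(cc[0]+r,cc[1]),.034)[0]-P))
"
```

```text
(310, 515) [ 0.5365 -0.0493  0.0932]
(310, 530) [ 0.5365 -0.0489  0.1007]
(310, 545) [ 0.5364 -0.0497  0.1054]
(310, 560) [ 0.5364 -0.0493  0.1118]
(310, 572) [ 0.5364 -0.0491  0.1166]
(310, 580) [ 0.5364 -0.0504  0.1172]
(310, 590) [ 0.5363 -0.0517  0.1178]
(255, 550) [ 0.5271 -0.0487  0.1092]
(355, 550) [ 0.5443 -0.0496  0.1082]
(225, 545) [ 0.5217 -0.0484  0.1074]
collar [0.53486932 0.00306872 0.034     ] 20.14301872253418 0.014568003773000729
```

Relative to the shaft, the boss needs x −0.8 mm and y +62.7 mm, within the 3 mm of lead-in. Moving over the shaft and starting down.

>>> play_rows:
  rows:
    - [[21,-0.8,0,0,0,0,1],[21,-0.7,0,0,0,0,1],[20.7,-0.7,0,0,0,0,1],[0,0,14,0,0,0,1],[0,0,12,0,0,0,1],[0,0,6,0,0,0,1],[0,0,0,0,0,0,1]]

```text
time: 8.25
tcp_pos: [0.5333, 0.0022, 0.0258]
eef_rot: [[0.025, 1.0, -0.001], [1.0, -0.025, 0.001], [0.001, -0.001, -1.0]]
force: [0.9, 7.3, -2.7]
gripper_width: 0.0207
grasp_force: 49.4
```

>>> play_rows:
  rows:
    - [[0,0,3,0,0,0,1],[0,0,3,0,0,0,1],[0,0,3,0,0,0,1],[0,0,0,0,0,0,1]]

```text
time: 8.75
tcp_pos: [0.5338, 0.0032, 0.0175]
eef_rot: [[0.025, 1.0, 0.001], [1.0, -0.025, 0.002], [0.002, 0.001, -1.0]]
force: [1.1, 14.3, 3.5]
gripper_width: 0.0206
grasp_force: 51.6
```

>>> play_rows:
  rows:
    - [[1,0,0,0,0,0,1],[0,0,3,0,0,0,1],[0,0,3,0,0,0,1],[0,0,0,0,0,0,1]]

```text
time: 9.25
tcp_pos: [0.5337, 0.0035, 0.0113]
eef_rot: [[0.025, 1.0, 0.0], [1.0, -0.025, 0.001], [0.001, 0.0, -1.0]]
force: [1.4, 9.5, 0.2]
gripper_width: 0.0211
grasp_force: 51.1
```

>>> play_rows:
  rows:
    - [[1,0,3,0,0,0,1],[0,0,3,0,0,0,1],[0,0,2,0,0,0,1],[0,0,0,0,0,0,1]]

```text
time: 9.75
tcp_pos: [0.5332, 0.0038, 0.0031]
eef_rot: [[0.025, 1.0, -0.001], [1.0, -0.025, -0.0], [-0.0, -0.001, -1.0]]
force: [0.1, -0.1, -0.2]
gripper_width: 0.021
grasp_force: 50.9
```

>>> play_rows:
  rows:
    - [[0,0,1.5,0,0,0,1],[0,0,1,0,0,0,1],[0,0,0,0,0,0,1]]

```text
time: 10.12
tcp_pos: [0.5336, 0.004, 0.0018]
eef_rot: [[0.024, 1.0, 0.0], [1.0, -0.024, -0.0], [-0.0, 0.0, -1.0]]
force: [-4.6, -1.0, 10.9]
gripper_width: 0.0209
grasp_force: 52.6
```

It is seated: 11 N comes up at the expected height. Release, lift clear, then locate the handle.

>>> play_rows:
  rows:
    - [[0,0,-1,0,0,0,0.3],[0,0,0,0,0,0,0.1],[0,0,0,0,0,0,0.1],[0,0,-20,0,0,0,0.1],[0,0,-60,0,0,0,0.1],[-20,0,-20,0,0,0,0.1],[-35,0,0,0,0,0,0.1],[0,0,0,0,0,0,0.1]]

```text
time: 11.12
tcp_pos: [0.532, -0.0524, 0.1021]
eef_rot: [[0.027, 1.0, 0.0], [1.0, -0.027, -0.0], [-0.0, 0.0, -1.0]]
force: [0.1, 0.5, 0.3]
gripper_width: 0.0384
grasp_force: 0.0
```

```bash
cat > hd.py <<'E'
from h import *
s,p,R=tip(); d=cam('wrist'); C=cloud(d); P=C.reshape(-1,3); print(p,s['force'],s['gripper_width'])
c=np.array([.5336,.0035])
r=np.hypot(*(P[:,:2]-c).T); m=(P[:,2]>.078)&(P[:,2]<.088)&(r>.035)&(r<.075); print('handle top',m.sum(),np.median(P[m],0) if m.any() else 0)
m=(P[:,2]>.053)&(P[:,2]<.064)&(r<.018); print('boss top',m.sum(),P[m].mean(0) if m.any() else 0,np.percentile(P[m][:,2],[10,50,90]) if m.any() else 0)
E
python3 hd.py
```

```text
[ 0.53200433 -0.05236156  0.10206159] [0.08213286 0.48801423 0.25893716] 0.03838742318129247
handle top 306 [ 0.53278557 -0.05103157  0.08328576]
boss top 778 [0.53432998 0.00245124 0.0604131 ] [0.0589328  0.06059732 0.0617035 ]
```

It is fully home: boss top at 60 mm and handle top at 83 mm, as they should be. Take the handle.

>>> play_rows:
  rows:
    - [[1,0.5,40,0,0,0,0.1],[0,0,36,0,0,0,0.1],[0,0,11,0,0,0,0.1],[0,0,0,0,0,0,0.6],[0,0,0,0,0,0,1],[0,0,0,0,0,0,1],[0,0,0,0,0,0,1]]
  grip_force: 30

```text
time: 12.05
tcp_pos: [0.5329, -0.0498, 0.0156]
eef_rot: [[0.024, 1.0, 0.001], [1.0, -0.024, 0.0], [0.0, 0.001, -1.0]]
force: [0.0, 3.2, -0.5]
gripper_width: 0.0146
grasp_force: 30.5
```

```bash
python3 - <<'E'
from h import *
s,p,R=tip(); print(p,s['gripper_width'],s['grasp_force'],np.round(s['q'],3))
c=np.array([.5338,.0035]); a0=np.degrees(np.arctan2(*(p[:2]-c)[::-1])); print(a0,np.hypot(*(p[:2]-c)))
st=24
# world y ~ tool x, world x ~ tool y; 15 rows/turn clockwise(-) and ccw(+)
for sg in(1,-1):
    a=np.radians(a0+sg*st*np.arange(16)); Q=.055*np.c_[np.cos(a),np.sin(a)]; D=np.diff(Q,axis=0)*1000
    print(sg,[(R[:2,:2].T@x).round(1).tolist() for x in D])
E
```

```text
[ 0.532934   -0.04978408  0.01560293] 0.014642560544201435 30.53929517045617 [-0.162  0.483  1.72   0.     0.937 -0.137]
-90.93111391686132 0.05329111530802615
1 [[4.9, 22.3], [13.6, 18.4], [19.9, 11.3], [22.8, 2.2], [21.7, -7.2], [16.9, -15.4], [9.1, -21.0], [-0.2, -22.9], [-9.5, -20.8], [-17.1, -15.2], [-21.8, -6.9], [-22.7, 2.6], [-19.7, 11.6], [-13.3, 18.6], [-4.6, 22.4]]
-1 [[4.6, -22.4], [13.3, -18.6], [19.7, -11.6], [22.7, -2.6], [21.8, 6.9], [17.1, 15.2], [9.5, 20.8], [0.2, 22.9], [-9.1, 21.0], [-16.9, 15.4], [-21.7, 7.2], [-22.8, -2.2], [-19.9, -11.3], [-13.6, -18.4], [-4.9, -22.3]]
```

Grip is on. Wind clockwise: 120° → 30.3° of bridge is about 2.99 turns, in rows of 24°.

>>> play_rows:
  rows:
    - [[4.6,-22.4,0,0,0,0,1],[13.3,-18.6,0,0,0,0,1],[19.7,-11.6,0,0,0,0,1],[22.7,-2.6,0,0,0,0,1],[21.8,6.9,0,0,0,0,1]]

```text
time: 12.68
tcp_pos: [0.4855, 0.034, 0.0156]
eef_rot: [[0.025, 1.0, -0.001], [1.0, -0.025, -0.0], [-0.0, -0.001, -1.0]]
force: [0.6, -2.0, 4.8]
gripper_width: 0.015
grasp_force: 31.2
```

```bash
cat > st.py <<'E'
from h import *
s,p,R=tip(); c=np.array([.5338,.0035]); v=p[:2]-c; print(p.round(4),'ang',np.degrees(np.arctan2(v[1],v[0])).round(1),'r',np.hypot(*v).round(4),np.round(s['force'],1),s['gripper_width'],s['time'])
E
python3 st.py
```

```text
[0.4855 0.034  0.0156] ang 147.7 r 0.0571 [ 0.6 -2.   4.8] 0.014956982794996855 12.675
```

>>> play_rows:
  rows:
    - [[17.1,15.2,0,0,0,0,1],[9.5,20.8,0,0,0,0,1],[0.2,22.9,0,0,0,0,1],[-9.1,21,0,0,0,0,1],[-16.9,15.4,0,0,0,0,1],[-21.7,7.2,0,0,0,0,1],[-22.8,-2.2,0,0,0,0,1],[-19.9,-11.3,0,0,0,0,1],[-13.6,-18.4,0,0,0,0,1],[-4.9,-22.3,0,0,0,0,1]]

```text
time: 13.92
tcp_pos: [0.5318, -0.0502, 0.0151]
eef_rot: [[0.026, 1.0, 0.0], [1.0, -0.026, 0.001], [0.001, 0.0, -1.0]]
force: [2.0, 17.6, -1.0]
gripper_width: 0.0148
grasp_force: 30.4
```

```bash
python3 st.py
```

```text
[ 0.5318 -0.0502  0.0151] ang -92.1 r 0.0537 [ 2.  17.6 -1. ] 0.014788381849963582 13.925
```

>>> play_rows:
  rows:
    - [[5.6,-22.4,0,0,0,0,1],[13.3,-18.6,0,0,0,0,1],[19.7,-11.6,0,0,0,0,1],[22.7,-2.6,0,0,0,0,1],[21.8,6.9,0,0,0,0,1],[17.1,15.2,0,0,0,0,1],[9.5,20.8,0,0,0,0,1],[0.2,22.9,0,0,0,0,1],[-9.1,21,0,0,0,0,1],[-16.9,15.4,0,0,0,0,1]]

```text
time: 15.18
tcp_pos: [0.5825, 0.0321, 0.0155]
eef_rot: [[0.024, 1.0, 0.001], [1.0, -0.024, -0.0], [-0.0, 0.001, -1.0]]
force: [-9.0, -3.7, 2.6]
gripper_width: 0.0151
grasp_force: 31.4
```

>>> play_rows:
  rows:
    - [[-21.7,7.2,0,0,0,0,1],[-22.8,-2.2,0,0,0,0,1],[-19.9,-11.3,0,0,0,0,1],[-13.6,-18.4,0,0,0,0,1],[-4.9,-22.3,0,0,0,0,1]]

```text
time: 15.8
tcp_pos: [0.532, -0.0499, 0.0152]
eef_rot: [[0.026, 1.0, 0.001], [1.0, -0.026, 0.0], [0.001, 0.001, -1.0]]
force: [1.6, 14.5, -0.3]
gripper_width: 0.0149
grasp_force: 30.5
```

```bash
python3 st.py
```

```text
[ 0.532  -0.0499  0.0152] ang -92.0 r 0.0534 [ 1.6 14.5 -0.3] 0.014949190745801004 15.8
```

>>> play_rows:
  rows:
    - [[5.6,-22.4,0,0,0,0,1],[13.3,-18.6,0,0,0,0,1],[19.7,-11.6,0,0,0,0,1],[22.7,-2.6,0,0,0,0,1],[21.8,6.9,0,0,0,0,1],[17.1,15.2,0,0,0,0,1],[9.5,20.8,0,0,0,0,1],[0.2,22.9,0,0,0,0,1],[-9.1,21,0,0,0,0,1],[-16.9,15.4,0,0,0,0,1]]

```text
time: 17.05
tcp_pos: [0.5822, 0.0329, 0.0154]
eef_rot: [[0.024, 1.0, 0.001], [1.0, -0.024, -0.0], [-0.0, 0.001, -1.0]]
force: [-9.1, -4.0, 3.2]
gripper_width: 0.0148
grasp_force: 31.5
```

>>> play_rows:
  rows:
    - [[-21.7,7.2,0,0,0,0,1],[-22.8,-2.2,0,0,0,0,1],[-19.9,-11.3,0,0,0,0,1],[-13.6,-18.4,0,0,0,0,1],[0,0,0,0,0,0,1]]

```text
time: 17.68
tcp_pos: [0.5538, -0.045, 0.0154]
eef_rot: [[0.026, 1.0, 0.0], [1.0, -0.026, 0.0], [0.0, 0.0, -1.0]]
force: [-0.6, 0.6, 3.7]
gripper_width: 0.0148
grasp_force: 30.9
```

```bash
python3 st.py; cat > br.py <<'E'
from h import *
ctr=np.array([.6388,.0614])
def ang(n):
    d=cam(n); hsv=cv2.cvtColor(d['image'],cv2.COLOR_RGB2HSV); H,S,V=[hsv[...,i].astype(int) for i in range(3)]; C=cloud(d)
    v,u=np.mgrid[0:400,0:640]; W=plane(d,np.c_[u.ravel(),v.ravel()],.019).reshape(400,640,3); rc=np.hypot(W[...,0]-ctr[0],W[...,1]-ctr[1])
    for nm,m in(('col',(S>45)&((H<15)|(H>170))&(rc<.062)),('z',(C[...,2]>.0095)&(C[...,2]<.03)&(rc<.062))):
        Q=W[m][:,:2]
        if len(Q)<50: print(n,nm,len(Q)); continue
        w,E=np.linalg.eigh(np.cov(Q.T)); a=E[:,1]; print(n,nm,len(Q),Q.mean(0).round(4),(np.degrees(np.arctan2(a[1],a[0]))%180).round(2),np.sqrt(w*12).round(4))
    return d
if __name__=='__main__':
    for n in('top','scene','wrist'): ang(n)
E
python3 br.py
```

```text
[ 0.5538 -0.045   0.0154] ang -67.6 r 0.0525 [-0.6  0.6  3.7] 0.014762452515273087 17.675
top col 612 [0.6438 0.0657] 30.76 [0.0316 0.1106]
top z 683 [0.645  0.0653] 30.22 [0.0352 0.1108]
scene col 249 [0.63   0.0727] 32.88 [0.0403 0.1208]
scene z 483 [0.6353 0.066 ] 32.5 [0.0511 0.1205]
wrist col 9305 [0.6372 0.0581] 30.46 [0.0341 0.1153]
wrist z 12147 [0.6374 0.0581] 30.33 [0.0355 0.115 ]
```

Close now. I release and move clear for a clean measurement.

>>> play_rows:
  rows:
    - [[0,0,0,0,0,0,0.3],[0,0,0,0,0,0,0.1],[0,0,0,0,0,0,0.1],[0,0,-40,0,0,0,0.1],[0,0,-55,0,0,0,0.1],[-40,-20,-20,0,0,0,0.1],[-50,-30,0,0,0,0,0.1],[-50,-30,0,0,0,0,0.1],[-50,-30,0,0,0,0,0.1],[0,0,0,0,0,0,0.1]]

```text
time: 19.08
tcp_pos: [0.4388, -0.2332, 0.13]
eef_rot: [[0.029, 1.0, -0.0], [1.0, -0.029, -0.0], [-0.0, -0.0, -1.0]]
force: [1.0, 0.4, -0.6]
gripper_width: 0.0384
grasp_force: 0.0
```

```bash
cat > fin.py <<'E'
from br import *
d=ang('top'); C=cloud(d); P=C.reshape(-1,3)
def ax(Q,n):
    w,E=np.linalg.eigh(np.cov(Q.T)); a=E[:,1]; q=Q.mean(0)-ctr; print(n,len(Q),Q.mean(0).round(4),(np.degrees(np.arctan2(a[1],a[0]))%180).round(2),'radial',np.degrees(np.arctan2(q[1],q[0])).round(2))
q=P[:,:2]-ctr; r=np.hypot(*q.T); t=np.degrees(np.arctan2(q[:,1],q[:,0])); ax(P[(P[:,2]>.046)&(P[:,2]<.065)&(r>.07)&(r<.26)&(t>5)&(t<60)][:,:2],'railcar')
m=(P[:,2]>.075)&(P[:,2]<.09)&(np.hypot(P[:,0]-.5338,P[:,1]-.0035)<.075); print('handle',m.sum(),np.median(P[m],0))
save('fin.png',cv2.resize(d['image'][90:260,215:335],None,fx=3.5,fy=3.5,interpolation=cv2.INTER_CUBIC))
E
python3 fin.py
```

```text
top col 697 [0.6385 0.0614] 33.1 [0.0318 0.123 ]
top z 790 [0.6391 0.0603] 33.15 [0.0367 0.1217]
railcar 386 [0.7616 0.1325] 30.32 radial 30.09
handle 41 [ 0.55649465 -0.0469243   0.08169055]
```

View pics/fin.png

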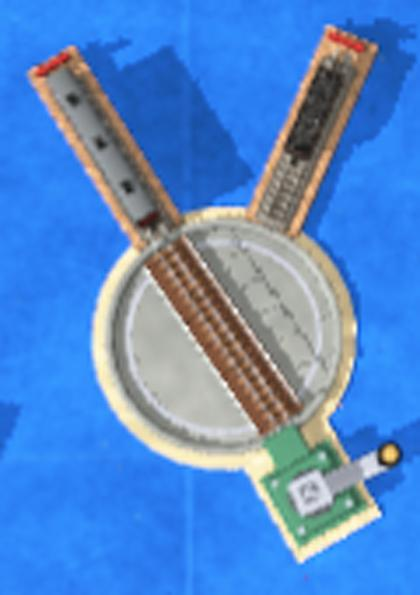

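The picture shows the bridge at (225,345) leading to the railcar's track but still about 2.8° short (33.1° against 30.3°). The railcar, at (105,145), has not moved and the crank is at (310,490). I need about 34° more of clockwise shaft turn.

>>> play_rows:
  rows:
    - [[47.5,27.6,0,0,0,0,0.1],[47.5,27.6,0,0,0,0,0.1],[47.5,27.6,0,0,0,0,0.1],[47.5,27.6,0,0,0,0,0.1],[0,0,0,0,0,0,0.1],[0,0,50,0,0,0,0.1],[0,0,45,0,0,0,0.1],[0,0,19,0,0,0,0.1],[0,0,0,0,0,0,0.5]]

```text
time: 20.25
tcp_pos: [0.5552, -0.0434, 0.0157]
eef_rot: [[0.024, 1.0, -0.001], [1.0, -0.024, 0.0], [0.0, -0.001, -1.0]]
force: [0.1, -0.3, 0.7]
gripper_width: 0.0222
grasp_force: 0.0
```

>>> play_rows:
  rows:
    - [[0,0,0,0,0,0,1],[0,0,0,0,0,0,1],[0,0,0,0,0,0,1]]

```text
time: 20.62
tcp_pos: [0.5559, -0.0436, 0.0169]
eef_rot: [[0.024, 1.0, 0.001], [1.0, -0.024, -0.0], [-0.0, 0.001, -1.0]]
force: [0.1, 0.4, 0.1]
gripper_width: 0.0149
grasp_force: 29.9
```

```bash
python3 st.py
```

```text
[ 0.5559 -0.0436  0.0169] ang -64.8 r 0.052 [0.1 0.4 0.1] 0.014905254212470982 20.625
```

>>> play_rows:
  rows:
    - [[-2.5,-11,0,0,0,0,1],[-2,-11,0,0,0,0,1],[0.2,-12,0,0,0,0,1],[0,0,0,0,0,0,1]]

```text
time: 21.12
tcp_pos: [0.5208, -0.047, 0.0164]
eef_rot: [[0.025, 1.0, 0.0], [1.0, -0.025, -0.0], [-0.0, 0.0, -1.0]]
force: [-0.6, -1.5, 3.0]
gripper_width: 0.0147
grasp_force: 30.1
```

>>> play_rows:
  rows:
    - [[0,0,0,0,0,0,0.3],[0,0,0,0,0,0,0.1],[0,0,0,0,0,0,0.1],[0,0,-40,0,0,0,0.1],[0,0,-55,0,0,0,0.1],[-40,-20,-20,0,0,0,0.1],[-50,-30,0,0,0,0,0.1],[-50,-30,0,0,0,0,0.1],[-50,-30,0,0,0,0,0.1],[0,0,0,0,0,0,0.1]]

```text
time: 22.38
tcp_pos: [0.4051, -0.2367, 0.131]
eef_rot: [[0.029, 1.0, -0.0], [1.0, -0.029, -0.0], [-0.0, -0.0, -1.0]]
force: [-0.2, 0.6, 1.0]
gripper_width: 0.0384
grasp_force: 0.0
```

```bash
python3 fin.py
```

```text
top col 694 [0.6389 0.0615] 30.22 [0.032 0.123]
top z 789 [0.6391 0.0605] 30.29 [0.0366 0.1228]
railcar 385 [0.7614 0.1325] 30.42 radial 30.1
handle 40 [ 0.52203129 -0.05046268  0.08166732]
```

The bridge is at 30.25° and the road at 30.1–30.4°. The railcar is unmoved, and the handle height shows the crank is still home. Handing in.

```bash
python3 -c "
from bench import *
print(finish_job())"
```

```text
the job is handed in; nothing more can be done
None
```

The crank is fully home on the shaft and the bridge lines up with the railcar's track (bridge 30.25°, track about 30.3°); the railcar did not shift, I kept clear of the coal wagon and tree, and the job was handed in at about 22 s.

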